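Lay the rotisserie spit across its oven cradle and lock it with the keeper pin

TASK

Get the rotisserie ready to be carried to the oven: take the washed spit that leans in the white pot, lower it gently (do not drop it) across the two forked posts of the cradle, wooden handle beyond the thick post, so that this post sits between the spit's two collars and the plain end lies in the thin post's slot, and let go of it. Then push the red-handled keeper pin, from the robot's side, all the way through both holes of the thick post above the spit, until its grip stops against the post. Leave the pot standing and do not disturb the salt shaker and honey jar.

Things in the scene. Friction and masses are not known exactly. Their poses are not given: they have to be found in the camera images.
- cradle: Fixed rotisserie cradle: dark drip tray 120 x 280 x 24 mm (x, y, z) with two forked steel posts, a thick one at y = -107.5 mm and a thin one at y = +107.5. Origin under the tray's centre on the worktop; x away from the robot. Slots 13 mm wide (x), open above, bottoms 85 mm up; prongs 12 mm thick (x), straight to 114 mm, then lips that lead in from 28 mm wide at 125 mm up.
- lock_seat (a point): In the slot of the thick post (22 mm deep along y, with pin holes): where the axis of a seated spit lies, 5 mm above the slot bottom, 90 mm above the worktop. Axes as the cradle's.
- nose_seat (a point): The same in the slot of the thin post (8 mm deep along y, no holes).
- pin_hole (a point): Mouth of the front pin hole of the thick post, on the face that looks to the robot, 18.5 mm in front of the seated spit's axis and 103 mm above the worktop. Both prongs have an 11 mm hole on this axis; the pin goes in along the cradle's +x; the post is 37 mm from front to rear face. Axes as the cradle's.
- spit: Loose steel spit, 365 mm, about 0.18 kg, leaning in the pot point down, about 49 degrees above level, over the rim at x = -25 mm. Origin on its axis, x to the handle. Point at -150 mm; round 10 mm part -132 to -90; square bar 8 x 8 mm (faces along y, z) -90 to +85; 20 mm collars at +85..90 and +120..125; dark wooden handle 24 mm thick +134 to +215. Centre of mass near +27.
- spit_groove (a point): On the spit's axis midway between the two collars (x = +105 mm); the groove there is 10 mm thick, round and 30 mm long.
- spit_nose (a point): On the spit's axis in the plain round part, 10 mm thick, that lies in the thin post (x = -110 mm).
- spit_grip (a point): On the spit's axis on the square bar (8 mm wide) at x = +30 mm: a good place to grip it.
- pin: Loose keeper pin lying flat, 0.03 kg, its axis level 4 mm above the worktop. Origin on its axis at the shoulder, x to the tip. Round steel shaft 8 mm thick from 0 to +46 mm, with a round end; behind the shoulder all is 8 mm high (z): steel neck 12 mm wide (y) from -6 to 0, red flat grip 16 mm wide from -38 to -4.
- pot: White stoneware utensil pot, loose, 0.5 kg, 106 mm across, 95 mm high, wall 5 mm. Origin under its centre on the worktop. The spit leans out over its rim in the direction of its +x. Must stay standing.
- salt_shaker: Glass salt shaker with grey top, 44 mm across, 90 mm high, origin under its centre. Bystander.
- honey_jar: Honey jar with red lid, 61 mm across, 90 mm high, origin under its centre. Bystander.
Mind the look-alikes: they are no part of the job. What is shaped like the pot but green is not meant.

How it is judged:
On the way, in this order (a step that is already met when the one before it is completed fails the run):
1. the spit lies across both posts, thick post between its collars, released (x of spit_groove in the frame of lock_seat between -0.005 and 0.005 m and y of spit_groove in the frame of lock_seat between -0.009 and 0.009 m and z of spit_groove in the frame of lock_seat between -0.004 and 0.004 m and x of spit_nose in the frame of nose_seat between -0.005 and 0.005 m and z of spit_nose in the frame of nose_seat between -0.004 and 0.004 m and contact force between the fingers and spit below 0.05 N and contact force between spit and cradle above 0.5 N), for 0.3 s.
2. the keeper pin is home through both holes above the spit (x of spit_groove in the frame of lock_seat between -0.005 and 0.005 m and y of spit_groove in the frame of lock_seat between -0.009 and 0.009 m and z of spit_groove in the frame of lock_seat between -0.004 and 0.004 m and x of spit_nose in the frame of nose_seat between -0.005 and 0.005 m and z of spit_nose in the frame of nose_seat between -0.004 and 0.004 m and x of pin in the frame of pin_hole between -0.006 and 0.004 m and y of pin in the frame of pin_hole between -0.005 and 0.005 m and z of pin in the frame of pin_hole between -0.005 and 0.005 m and angle between the x axis of pin and the x axis of cradle, either way round below 0.2 rad), for 0.2 s.
At the end, for the whole second after the job is handed in: Spit in both slots: groove within 5 mm across, 9 mm along, 4 mm in height of the thick post's seat, plain end 5 mm across, 4 mm in height of the thin one's. Pin along the holes (0.2 rad), shoulder within 6 mm of the front face and 5 mm of their axis. Both released, at rest. Pot upright (0.2 rad) (all of step 2 and linear speed of each of spit, pin below 0.02 m/s and angular speed of each of spit, pin below 0.2 rad/s and contact force between the fingers and spit below 0.05 N and contact force between the fingers and pin below 0.05 N and angle between pot's own z axis and vertical below 0.2 rad); the robot touches nothing.
It fails at once if the spit is dropped (moves faster than 0.45 m/s out of the fingers, as after a fall of over 1 cm) (contact force between the fingers and spit below 0.01 N and linear speed of spit above 0.45 m/s).
It fails at once if the pot is tipped by more than 0.6 rad (angle between pot's own z axis and vertical above 0.6 rad).
It fails at once if the salt shaker is disturbed (moved over 30 mm) (distance of salt_shaker from where it was at the start of the episode above 0.03 m).
It fails at once if the honey jar is disturbed (moved over 30 mm) (distance of honey_jar from where it was at the start of the episode above 0.03 m).
It also fails if it takes over 64 s, if anything falls off the work surface, if the arm or the gripper's body presses on something with over 40 N, if the wrist force passes 120 N, or if a joint passes its speed limit or range.

ROBOT

A 6-joint arm with a two-finger parallel gripper is mounted at the origin on a cart in front of the work surface, level with it; the furniture and walls round the work are solid. World frame = base frame: x ahead of the robot, y to its left, z up, the work surface at z = 0. Lengths are in m, angles in rad, forces in N, time in s.
With the tool pointing down it reaches from about 0.225 to 0.725 m from the base axis. Payload 3.1 kg.
Tool frame: the origin (TCP) lies between the finger pads; the fingertips stand 22 mm ahead of it and the grasp point (between the pads) lies 3 mm ahead of it; z points along the fingers, y is the line along which they close (so a half turn about z gives the same grasp; the last joint's range is limited). The gripper opens to 85 mm and grips with 20 to 120 N. Pads are 22 mm wide; open, the fingers measure 114 mm over their backs; the gripper's body (76 mm by 85 mm) begins 54 mm behind the grasp point. The pads swing forward as they close: fully open they stand 13 mm farther back than shut.
Start: joints at [1.05, 0.048, 0.099, 1.622, 0, 1.443], TCP at [0.201, 0.485, 0.253] pointing down, gripper open.
Joint ranges: [-2.91, 2.91], [-0.99, 1.94], [-1.21, 1.42], [-2.12, 2.29], [-1.49, 1.47], [-3.14, 3.14]. Speed limits (rad/s): [2.79, 2.79, 3.14, 3.14, 3.14, 3.14].

INTERFACE

Orientations are given as a unit quaternion [x, y, z, w].
In Python, from bench import ctrl gives the robot as it stands. The module is installed in compiled form; this text tells all that it offers.
- The arm moves only by the tool send_rows, never from a script. Its arguments are lists of equal length, an entry for each row: "hand": the finger opening in mm, from 0 to 85.4; "travel": the shift along the world's x, y, z normalised to -1 to 1, where 1 is 0.02 m, a list of three; "turn": the turn, a rotation vector about the world's x, y, z normalised to -1 to 1, where 1 is 0.15 rad, a list of three. A call has 1 to 8 rows; each row shifts and turns the commanded pose from where the row before left it; what a row does not reach is not made up. A row lasts 1/10 s, in which the tool goes at most 50 mm and 8.59 degrees, less where a joint would pass 70% of its speed; a pose out of reach is approached as far as the arm can. A call with a number of a shift or a turn outside -1 to 1 is refused whole. A call with a gripper value outside its range is refused whole. The fingers move at their own pace and stop on an object; the grip force is fixed at half the most. Time passes only in rows, so rows that do not move let the fingers close. It gives the time, the measured TCP pose, the force, the opening and the grip force at its end, in the units of the state.
- ctrl.observe(): the state, without advancing time (a new reading comes with each control period).
- ctrl.camera(name): name is "scene" or "top" or "wrist"; returns (picture, depth): 384x512x3 uint8, red, green, blue; 384x512 float32, m along the optical axis (not along the pixel's ray), 0 where there is no reading.
- ctrl.camera_params(name): a dict with "mtx" (3x3 intrinsics, pixels), "rvec" (rotation vector, rad) and "tvec" (3), from world to camera coordinates, as OpenCV has them; the wrist camera has in their place "tool_from_camera" (4x4, takes a point from camera to tool coordinates, whose origin is the TCP and whose axes are the flange's). Camera axes: x right, y down, z forward; pixel columns grow to the right and rows downward; lengths in m; the calibration is good to about 2 mm. A picture is of the moment at which its call begins: read the wrist's pose just before it. camera_params takes no time and is no camera call.
- ctrl.sign_off(): hands the job in; it is judged then, once.
The state is a dict: "clock": time; "joint_pos": joint angles; "joint_velocities": joint speeds; "joint_efforts": joint torques, N m; "position": TCP position; "orientation": TCP orientation; "force": force on the tool from outside, world axes, zero at the start; "torque": the same for the moment, N m; "grip_width": finger opening in m; "grasp_force": force on a finger pad.
Only numpy, scipy, OpenCV 4.12 (cv2) and the standard library are available. Lean on these libraries where they do the work, as an engineer would, in place of code of your own. Each camera call takes 0.05 s, during which the arm holds its last target. There are 200 camera calls.

## Working session

There is one attempt and no reset: what is moved stays moved. The work goes in short steps, Python scripts to look and compute and a tool call to move; the robot and the scene stay as the last step left them, time stands still between calls to the robot, and variables do not carry over. Pictures are saved under pics/ and viewed, at most 10 in all, crops included, and the job is handed in when it is done.

Besides the shell and the picture viewer there is one more tool, called after "Emit:" as name(argument=value, ...) on one line, values as JSON. send_rows: Moves the arm, as the interface text tells. Scaled input: -1 to 1 covers 0.02 m each way for a shift and 0.15 rad each way for a turn. Its arguments: {"type":"object","properties":{"hand":{"type":"array"},"travel":{"type":"array"},"turn":{"type":"array"}},"required":["hand","travel","turn"]}

```bash
mkdir -p pics; python3 - <<'E'
from bench import ctrl
import cv2,numpy as np
for n in("scene","top"):
    im,d=ctrl.camera(n); np.savez(f"{n}0.npz",im=im,d=d); cv2.imwrite(f"pics/{n}0.png",im[:,:,::-1])
    p=ctrl.camera_params(n); R=cv2.Rodrigues(np.array(p['rvec'],float))[0]; print(n,p['mtx'],'C',-R.T@np.array(p['tvec']).ravel(),R[2], (d>0).mean())
print(ctrl.camera_params("wrist"),ctrl.observe())
E
```

```text
scene [[447.94375811   0.         252.04467143]
 [  0.         447.94375811 188.60198356]
 [  0.           0.           1.        ]] C [-0.48318896  0.55958806  1.41272118] [ 0.58857935 -0.32278154 -0.74120607] 0.9853363037109375
top [[483.8315877    0.         260.66933836]
 [  0.         483.8315877  194.65135407]
 [  0.           0.           1.        ]] C [-0.22600331 -0.29072298  1.50252637] [ 0.47938643  0.17932986 -0.85908641] 0.9960581461588541
{'mtx': array([[304.09217656,   0.        , 251.07507821],
       [  0.        , 304.09217656, 195.82029209],
       [  0.        ,   0.        ,   1.        ]]), 'tool_from_camera': array([[ 6.46050454e-06, -9.56573511e-01, -2.91491196e-01,
         7.36687884e-02],
       [ 9.99999996e-01, -1.99116326e-05,  8.75067419e-05,
        -2.90027373e-04],
       [-8.95106970e-05, -2.91491195e-01,  9.56573508e-01,
        -1.20964351e-01],
       [ 0.00000000e+00,  0.00000000e+00,  0.00000000e+00,
         1.00000000e+00]])} {'clock': 0.1, 'joint_pos': array([ 1.05021143e+00,  4.86712402e-02,  9.77329990e-02,  1.62201752e+00,
       -1.01998362e-05,  1.44296188e+00]), 'joint_velocities': array([-0.00020503, -0.0011231 ,  0.00464141,  0.00050395, -0.00062431,
        0.00077771]), 'joint_efforts': array([ 2.05267308e-03, -3.39852655e+01,  3.20935285e+01,  1.58504391e-02,
       -1.22179295e-04, -9.68650824e-06]), 'position': array([0.20070436, 0.48455917, 0.25222623]), 'orientation': array([ 1.95115396e-01,  9.80779698e-01, -1.02508964e-03, -3.39119548e-04]), 'force': array([ 0.03018436, -0.11959884,  0.08339485]), 'torque': array([-0.03682199,  0.02389749, -0.05948292]), 'grasp_force': 0.0, 'grip_width': 0.08549361817039204}
```

View pics/scene0.png

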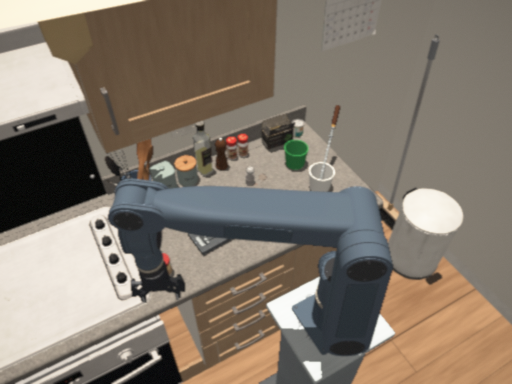

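View pics/top0.png

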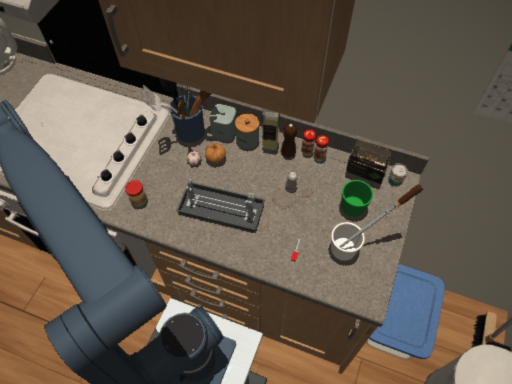

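```bash
cat > h.py <<'E'
import cv2,numpy as np
from bench import ctrl
def cam(n):
    p=ctrl.camera_params(n); R=cv2.Rodrigues(np.array(p['rvec'],float))[0]; t=np.array(p['tvec'],float).ravel()
    return np.array(p['mtx']),R,t
def cloud(n,d):
    K,R,t=cam(n); v,u=np.mgrid[:d.shape[0],:d.shape[1]]
    c=np.stack([(u-K[0,2])/K[0,0]*d,(v-K[1,2])/K[1,1]*d,d],-1)
    return (c-t)@R
def ray(n,uv,z):
    K,R,t=cam(n); C=-R.T@t; r=R.T@np.linalg.inv(K)@np.array([*uv,1.]); return C+r*(z-C[2])/r[2]
def load(n,k=0):
    f=np.load(f"{n}{k}.npz"); return f['im'],f['d']
E
python3 - <<'E'
from h import *
im,d=load('top'); P=cloud('top',d)
cv2.imwrite('pics/crop.png',cv2.resize(im[150:270,170:430,::-1],None,fx=3,fy=3,interpolation=cv2.INTER_CUBIC))
for nm,uv in dict(cradle=(221,207),pin=(295,256),pintip=(298,240),pot=(347,243),handle=(410,193),salt=(291,181),honey=(136,192),counter=(260,260)).items():
    print(nm,P[uv[1],uv[0]].round(3),ray('top',uv,0).round(3))
E
```

```text
cradle [0.511 0.135 0.006] [0.514 0.137 0.   ]
pin [ 0.426 -0.171  0.009] [ 0.429 -0.17   0.   ]
pintip [ 0.483 -0.162  0.013] [ 0.489 -0.161  0.   ]
pot [ 0.536 -0.321  0.006] [ 0.538 -0.321  0.   ]
handle [ 0.633 -0.447  0.26 ] [ 0.813 -0.48   0.   ]
salt [ 0.663 -0.071  0.072] [ 0.707 -0.06   0.   ]
honey [0.422 0.406 0.086] [0.461 0.449 0.   ]
counter [ 0.371 -0.067  0.006] [ 0.374 -0.066  0.   ]
```

View pics/crop.png

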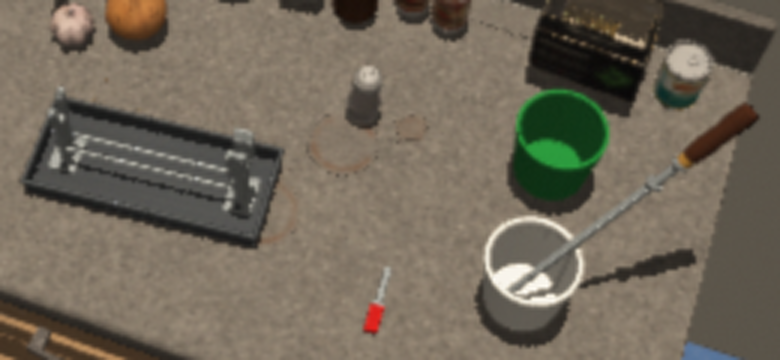

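The white pot is at top-view (347,243). The green pot at (356,198) is a look-alike, and the other stick-like utensils stand in the dark crock at (187,125). The only spit is the bar leaning in the white pot, with its handle at (410,193). The only red pin is at (296,250). The cradle's thick post is at (250,207) and its thin post at (191,193). The crop confirms all of this.

```bash
python3 - <<'E'
from h import *
def linefit(X):
    for _ in range(6):
        m=np.median(X,0) if _==0 else X.mean(0); u=np.linalg.svd(X-X.mean(0),full_matrices=False)[2][0]; m=X.mean(0)
        r=np.linalg.norm((X-m)-np.outer((X-m)@u,u),axis=1); X=X[r<max(.006,1.5*np.median(r))]
    return m,u*np.sign(u[2]),X
for n in('top','scene'):
    im,d=load(n); P=cloud(n,d)
    tab=P[(abs(P[...,0]-.42)<.06)&(abs(P[...,1]+.02)<.06)]; print(n,'table',np.median(tab,0).round(4))
    # pot rim
    w=(P[...,2]>.088)&(P[...,2]<.108)&(abs(P[...,0]-.54)<.1)&(abs(P[...,1]+.33)<.1)&(im.min(-1)>110)&(np.ptp(im.astype(int),axis=-1)<40)
    X=P[w]
    if len(X)>5:
        (c,r)=cv2.minEnclosingCircle(X[:,:2].astype(np.float32)); print('pot rim',np.round(c,4),round(r,4),len(X))
    s=(P[...,2]>.125)&(P[...,2]<.36)&(abs(P[...,0]-.6)<.15)&(P[...,1]<-.3)&(P[...,1]>-.56)
    X=P[s]; print('spit pts',len(X))
    if len(X)>20:
        m,u,Y=linefit(X); t=(Y-m)@u; print('line',m.round(4),u.round(4),np.degrees(np.arcsin(u[2])).round(1),len(Y),'ends',(m+u*t.min()).round(3),(m+u*t.max()).round(3))
    # pin red
    hsv=cv2.cvtColor(im,cv2.COLOR_RGB2HSV)
    red=((hsv[...,0]<8)|(hsv[...,0]>172))&(hsv[...,1]>160)&(P[...,2]<.03)&(abs(P[...,0]-.43)<.06)&(abs(P[...,1]+.17)<.06)
    v,u_=np.nonzero(red)
    if len(v): 
        Q=np.array([ray(n,q,.006)[:2] for q in zip(u_,v)],np.float32); print('red',Q.mean(0),cv2.minAreaRect(Q))
    if n=='top':
        # salt / posts
        w=(P[...,2]>.045)&(P[...,2]<.15)&(abs(P[...,0]-.53)<.14)&(abs(P[...,1]-.13)<.2)&(P[...,0]<.66)
        for a,b in((-1,.1),(.1,1)):
            X=P[w&(P[...,1]>a)&(P[...,1]<b)]; X=X[X[:,2]>.075] ; print('post',len(X),np.median(X,0),X.min(0),X.max(0))
        v=im.max(-1); k=(v<75)&(P[...,2]<.06)&(abs(P[...,0]-.52)<.13)&(abs(P[...,1]-.13)<.2)
        k=cv2.morphologyEx(k.astype(np.uint8),cv2.MORPH_CLOSE,np.ones((5,5)))
        c=max(cv2.findContours(k,0,2)[0],key=cv2.contourArea)[:,0]
        Q=np.array([ray(n,q,.024)[:2] for q in c],np.float32); print('tray',cv2.minAreaRect(Q)); print(cv2.boxPoints(cv2.minAreaRect(Q)))
E
```

```text
top table [ 0.4189 -0.0201  0.0013]
pot rim [ 0.5125 -0.3128] 0.0543 194
spit pts 351
line [ 0.6064 -0.4202  0.2154] [ 0.4095 -0.4894  0.7699] 50.3 229 ends [ 0.557 -0.361  0.123] [ 0.645 -0.466  0.288]
red [ 0.42604747 -0.16778691] ((0.42611557245254517, -0.1676180064678192), (0.0326402485370636, 0.014566773548722267), 5.823946475982666)
post 129 [0.51389548 0.02611982 0.10734293] [0.49848086 0.01459094 0.07798962] [0.53918964 0.03965906 0.13043618]
post 66 [0.49756543 0.23979397 0.10159458] [0.47809854 0.23514252 0.07501411] [0.51783434 0.24585271 0.12934831]
tray ((0.5026648044586182, 0.13051235675811768), (0.1353386491537094, 0.28685417771339417), 5.731420040130615)
[[ 0.42101035  0.26646462]
 [ 0.44965717 -0.01895556]
 [ 0.58431923 -0.00543991]
 [ 0.5556724   0.27998027]]
scene table [ 0.3684  0.0016 -0.8998]
pot rim [ 0.5104 -0.3138] 0.0562 112
spit pts 188
line [ 0.6045 -0.4169  0.2146] [ 0.4282 -0.4717  0.7708] 50.4 93 ends [ 0.556 -0.364  0.127] [ 0.644 -0.46   0.285]
```

Emit:
send_rows(hand=[85,85,85,85,85,85,85,85], travel=[[0.75,-0.96,0.15],[0.75,-0.96,0.15],[0.75,-0.96,0.15],[0.75,-0.96,0.15],[0.75,-0.96,0.15],[0.75,-0.96,0.15],[0.75,-0.96,0.15],[0.75,-0.96,0.15]], turn=[[0,0,-0.17],[0,0,-0.17],[0,0,-0.17],[0,0,-0.17],[0,0,-0.17],[0,0,-0.17],[0,0,-0.17],[0,0,-0.17]])

```text
clock: 0.9
position: [0.3213, 0.3304, 0.2769]
orientation: [0.294, 0.956, -0.0, -0.0]
force: [-0.0, -0.1, 0.2]
grip_width: 0.0851
grasp_force: 0.0
```

Emit:
send_rows(hand=[85,85,85,85,85,85,85,85], travel=[[0.75,-0.96,0.15],[0.75,-0.96,0.15],[0.75,-0.96,0.15],[0.75,-0.96,0.15],[0.75,-0.96,0.15],[0.75,-0.96,0.15],[0.75,-0.96,0.15],[0.75,-0.96,0.15]], turn=[[0,0,-0.17],[0,0,-0.17],[0,0,-0.17],[0,0,-0.17],[0,0,-0.17],[0,0,-0.17],[0,0,-0.17],[0,0,-0.17]])

```text
clock: 1.7
position: [0.4412, 0.1769, 0.3008]
orientation: [0.39, 0.921, -0.0, -0.0]
force: [-0.2, 1.1, 0.1]
grip_width: 0.0848
grasp_force: 0.0
```

Emit:
send_rows(hand=[85,85,85], travel=[[0.75,-0.96,0.15],[0.75,-0.96,0.15],[0,0,0]], turn=[[0,0,-0.17],[0,0,-0.17],[0,0,0]])

```text
clock: 2.0
position: [0.4723, 0.1374, 0.3066]
orientation: [0.415, 0.91, -0.001, 0.0]
force: [-0.3, -0.4, -0.1]
grip_width: 0.0846
grasp_force: 0.0
```

```bash
cat >> h.py <<'E'
from scipy.spatial.transform import Rotation as Ro
def wshot(k):
    s=ctrl.observe(); im,d=ctrl.camera('wrist')
    T=np.eye(4); T[:3,:3]=Ro.from_quat(s['orientation']).as_matrix(); T[:3,3]=s['position']
    M=T@np.array(ctrl.camera_params('wrist')['tool_from_camera'])
    np.savez(f"wrist{k}.npz",im=im,d=d,M=M); cv2.imwrite(f"pics/wrist{k}.png",im[:,:,::-1]); return im,d,M
def wload(k):
    f=np.load(f"wrist{k}.npz"); return f['im'],f['d'],f['M']
def wcloud(d,M):
    K=np.array(ctrl.camera_params('wrist')['mtx']); v,u=np.mgrid[:d.shape[0],:d.shape[1]]
    c=np.stack([(u-K[0,2])/K[0,0]*d,(v-K[1,2])/K[1,1]*d,d],-1); return c@M[:3,:3].T+M[:3,3]
def wray(M,uv,z):
    K=np.array(ctrl.camera_params('wrist')['mtx']); r=M[:3,:3]@np.linalg.inv(K)@np.array([*uv,1.]); return M[:3,3]+r*(z-M[2,3])/r[2]
E
python3 - <<'E'
from h import *
im,d,M=wshot(1); P=wcloud(d,M)
k=(P[...,2]<.015)&(P[...,2]>-.02)&(d>.2); print('table z',np.median(P[k][:,2]))
for lo,hi in((.095,.114),(.114,.135)):
    for a,b in((-.1,.1),(.18,.35)):
        X=P[(P[...,2]>lo)&(P[...,2]<hi)&(P[...,1]>a)&(P[...,1]<b)&(P[...,0]>.4)&(P[...,0]<.62)]
        if len(X)>5: print(lo,len(X),X.min(0).round(4),X.max(0).round(4),cv2.minAreaRect(X[:,:2].astype(np.float32)))
E
```

```text
table z 0.0003212092623568197
0.095 282 [0.5005 0.0152 0.095 ] [0.5372 0.0413 0.114 ] ((0.519835889339447, 0.02831120416522026), (0.03729921951889992, 0.02229383960366249), 6.271031856536865)
0.095 121 [0.4796 0.2358 0.095 ] [0.5164 0.2458 0.114 ] ((0.4979493021965027, 0.24127662181854248), (0.03632587194442749, 0.007700647693127394), 5.767817974090576)
0.114 417 [0.5008 0.0149 0.114 ] [0.5387 0.0406 0.1265] ((0.5199123620986938, 0.027971338480710983), (0.03757088631391525, 0.022338051348924637), 5.986729621887207)
0.114 220 [0.4796 0.2361 0.1141] [0.5172 0.2471 0.1268] ((0.49839064478874207, 0.24148613214492798), (0.0373617522418499, 0.008198526687920094), 6.137942314147949)
```

View pics/wrist1.png

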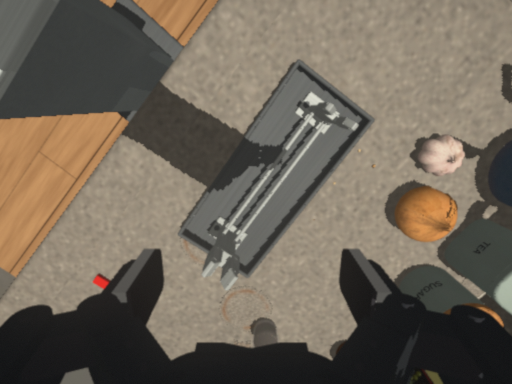

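Emit:
send_rows(hand=[85,85,85,85,85,85,85,85], travel=[[0.03,-0.96,0],[0.03,-0.96,0],[0.03,-0.96,0],[0.03,-0.96,0],[0.03,-0.96,0],[0.03,-0.96,0],[0.03,-0.96,0],[0.03,-0.96,0]], turn=[[0,0,0],[0,0,0],[0,0,0],[0,0,0],[0,0,0],[0,0,0],[0,0,0],[0,0,0]])

```text
clock: 2.85
position: [0.4752, -0.0138, 0.307]
orientation: [0.412, 0.911, 0.0, -0.001]
force: [0.2, 1.5, -0.3]
grip_width: 0.0851
grasp_force: 0.0
```

Emit:
send_rows(hand=[85,85,85,85,85,85,85,85], travel=[[0.03,-0.96,0],[0.03,-0.96,0],[0.03,-0.96,0],[0.03,-0.96,0],[0.03,-0.96,0],[0.03,-0.96,0],[0.03,-0.96,0],[0.03,-0.96,0]], turn=[[0,0,0],[0,0,0],[0,0,0],[0,0,0],[0,0,0],[0,0,0],[0,0,0],[0,0,0]])

```text
clock: 3.65
position: [0.4804, -0.1673, 0.3069]
orientation: [0.412, 0.911, 0.0, -0.001]
force: [0.7, 0.0, -0.2]
grip_width: 0.0851
grasp_force: 0.0
```

Emit:
send_rows(hand=[60,60,60], travel=[[0.03,-0.96,0],[0.03,-0.6,0],[0,0,0]], turn=[[0,0,0],[0,0,0],[0,0,0]])

```text
clock: 3.95
position: [0.4817, -0.1993, 0.3067]
orientation: [0.414, 0.91, 0.0, -0.001]
force: [0.0, 0.2, -0.0]
grip_width: 0.0598
grasp_force: 0.0
```

```bash
python3 - <<'E'
from h import *
im,d,M=wshot(2); P=wcloud(d,M)
print(ctrl.observe()['position'],ctrl.observe()['orientation'],ctrl.observe()['joint_pos'].round(3))
hsv=cv2.cvtColor(im,cv2.COLOR_RGB2HSV)
red=((hsv[...,0]<8)|(hsv[...,0]>172))&(hsv[...,1]>150)&(P[...,2]<.03)&(abs(P[...,0]-.43)<.07)&(abs(P[...,1]+.17)<.07)
v,u=np.nonzero(red); Q=np.array([wray(M,q,.008)[:2] for q in zip(u,v)],np.float32)
r=cv2.minAreaRect(Q); print('red',len(v),u.mean(),v.mean(),r)
# steel shaft: bright/near pin axis, height >2.5mm above table
c=np.array(r[0])
X=P[(P[...,2]>.0035)&(P[...,2]<.02)&(np.hypot(P[...,0]-c[0],P[...,1]-c[1])<.09)&(abs(P[...,1]+.165)<.04)&~red]
print(len(X)); x0=X[:,:2]
if len(X)>5:
    vx,vy,_,_=cv2.fitLine(x0.astype(np.float32),cv2.DIST_HUBER,0,.01,.01).ravel(); print('shaft dir deg',np.degrees(np.arctan2(vy,vx)),x0.mean(0),x0.min(0),x0.max(0))
E
```

```text
[ 0.48163745 -0.19852985  0.30691753] [ 4.13246713e-01  9.10618833e-01  3.87997700e-04 -5.87352809e-04] [-5.200e-01  6.000e-02  2.190e-01  1.731e+00  1.000e-03  3.320e-01]
red 288 235.21875 113.91319444444444 ((0.4261871874332428, -0.16802054643630981), (0.03167888894677162, 0.01596515253186226), 3.8204638957977295)
254
shaft dir deg 0.7904948 [ 0.46275207 -0.16418529] [ 0.40973498 -0.17202608] [ 0.49332567 -0.15853199]
```

View pics/wrist2.png

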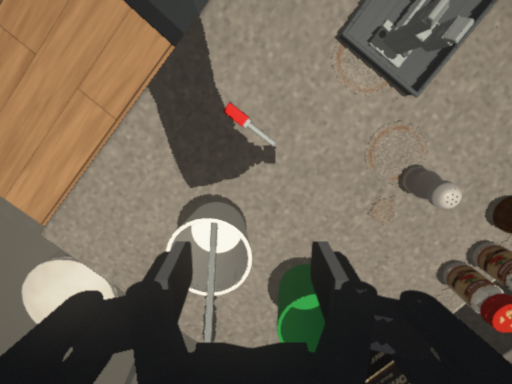

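The wrist view shows the pin at (240,118), the pot rim at (210,255) and the spit running down from (213,230) between the fingers.

```bash
python3 - <<'E'
from h import *
im,d,M=wload(2); P=wcloud(d,M)
for q in((272,145),(228,105)): print(wray(M,q,.004).round(4))
w=(P[...,2]>.112)&(P[...,2]<.24)&(abs(P[...,0]-.57)<.06)&(abs(P[...,1]+.38)<.08)
v,u=np.nonzero(w); print(len(v),u.min(),u.max(),v.min(),v.max())
X=P[w]
for _ in range(5):
    m=X.mean(0); a=np.linalg.svd(X-m,full_matrices=False)[2][0]; a*=np.sign(a[2]); r=np.linalg.norm((X-m)-np.outer((X-m)@a,a),axis=1); X=X[r<max(.005,2*np.median(r))]
print(m.round(4),a.round(4),len(X)); 
for z in(.103,.1455,.2): print((m+a*(z-m[2])/a[2]).round(4))
# handle/metal boundaries along spit in the top view
im,d=load('top'); P=cloud('top',d)
s=(P[...,2]>.125)&(P[...,2]<.36)&(abs(P[...,0]-.6)<.15)&(P[...,1]<-.3)&(P[...,1]>-.56)
hsv=cv2.cvtColor(im,cv2.COLOR_RGB2HSV)
B=s&(hsv[...,1]>110); a=np.array([.42,-.48,.77]); Z=P[B]; t=(Z-np.array([.568,-.377,.1455]))@a; print(np.percentile(t,[0,2,5,50,95,98,100]).round(4))
X=P[(P[...,2]>.09)&(abs(P[...,0]-.66)<.12)&(abs(P[...,1]+.32)<.12)&(hsv[...,0]>45)&(hsv[...,0]<80)&(hsv[...,1]>150)]; print('green',X.min(0),X.max(0))
E
```

```text
[ 0.4913 -0.1663  0.004 ]
[ 0.4113 -0.1657  0.004 ]
285 204 213 303 341
[ 0.5579 -0.3628  0.1282] [ 0.4628 -0.4969  0.7341] 268
[ 0.542  -0.3457  0.103 ]
[ 0.5688 -0.3745  0.1455]
[ 0.6032 -0.4114  0.2   ]
[0.0949 0.0977 0.1008 0.1446 0.1817 0.1836 0.1849]
green [ 0.63175025 -0.34935542  0.09016641] [ 0.73631272 -0.25013026  0.10133257]
```

Emit:
send_rows(hand=[50,50,50,50,50,50,50,50], travel=[[0.25,-0.84,-0.68],[0.25,-0.84,-0.68],[0.25,-0.84,-0.68],[0.25,-0.84,-0.68],[0.25,-0.84,-0.68],[0.25,-0.84,-0.68],[0.25,-0.84,-0.68],[0,0,0]], turn=[[-0.63,-0.545,0],[-0.63,-0.545,0],[-0.63,-0.545,0],[-0.63,-0.545,0],[-0.63,-0.545,0],[-0.63,-0.545,0],[-0.63,-0.545,0],[0,0,0]])

```text
clock: 4.8
position: [0.5071, -0.3093, 0.1878]
orientation: [0.374, 0.832, -0.175, 0.37]
force: [-2.7, 3.1, -5.9]
grip_width: 0.0498
grasp_force: 0.0
```

```bash
python3 - <<'E'
from h import *
im,d,M=wshot(3); P=wcloud(d,M); s=ctrl.observe(); p=s['position']; R=Ro.from_quat(s['orientation']).as_matrix(); print(p,R.round(3).tolist(),s['joint_pos'].round(3))
w=(P[...,2]>.11)&(P[...,2]<.3)&(abs(P[...,0]-.59)<.07)&(abs(P[...,1]+.4)<.09)&(d>.1)
X=P[w]
for _ in range(6):
    m=X.mean(0); a=np.linalg.svd(X-m,full_matrices=False)[2][0]; a*=np.sign(a[2]); r=np.linalg.norm((X-m)-np.outer((X-m)@a,a),axis=1); X=X[r<max(.005,2*np.median(r))]
print(m.round(4),a.round(4),len(X)); t=(X-m)@a; print((m+a*t.min()).round(3),(m+a*t.max()).round(3))
L=(np.array([m,m+.05*a,m-.05*a])-p)@R; print('tool coords',L.round(4).tolist(),'dir',(a@R).round(3))
E
```

```text
[ 0.51049252 -0.31124562  0.19616772] [[-0.44, 0.752, 0.49], [0.491, 0.659, -0.571], [-0.752, -0.01, -0.659]] [-0.545 -0.515 -0.751  0.508 -0.236  0.199]
[ 0.5773 -0.3846  0.1603] [ 0.4461 -0.4933  0.7468] 1631
[ 0.547 -0.351  0.109] [ 0.613 -0.424  0.22 ]
tool coords [[-0.0384, 0.0023, 0.0983], [-0.0884, 0.0025, 0.0987], [0.0116, 0.0022, 0.0979]] dir [-1.     0.003  0.008]
```

View pics/wrist3.png

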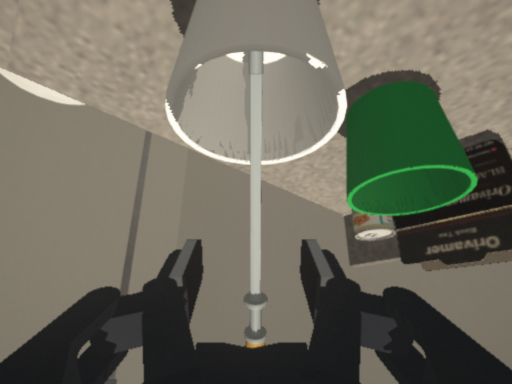

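Emit:
send_rows(hand=[40,40], travel=[[0,0,0],[0,0,0]], turn=[[0,0,0],[0,0,0]])

```text
clock: 5.05
position: [0.5207, -0.3182, 0.2221]
orientation: [0.374, 0.823, -0.177, 0.39]
force: [1.1, 0.3, 1.1]
grip_width: 0.04
grasp_force: 0.0
```

```bash
python3 - <<'E'
from h import *
im,d,M=wshot(4); P=wcloud(d,M); s=ctrl.observe(); p=s['position']; R=Ro.from_quat(s['orientation']).as_matrix(); print(p,R.round(3).tolist(),s['joint_pos'].round(3),s['joint_velocities'].round(2))
w=(P[...,2]>.11)&(P[...,2]<.3)&(abs(P[...,0]-.59)<.07)&(abs(P[...,1]+.4)<.09)&(d>.1)
L=(P-p)@R; X=L[w]; X=X[(abs(X[:,1])<.018)&(X[:,2]>.07)&(X[:,2]<.12)]
for x0 in np.arange(-.13,.03,.004):
    Y=X[abs(X[:,0]-x0)<.002]
    if len(Y)>2: print(round(x0,3),len(Y),'w',np.ptp(Y[:,1]).round(4),'mid',((Y[:,1].max()+Y[:,1].min())/2).round(4),'z',np.percentile(Y[:,2],[5,50]).round(4))
E
```

```text
[ 0.52065619 -0.31842365  0.22220999] [[-0.416, 0.753, 0.509], [0.476, 0.658, -0.584], [-0.775, -0.0, -0.632]] [-0.546 -0.514 -0.72   0.503 -0.237  0.198] [-0.    0.   -0.01  0.   -0.   -0.  ]
-0.13 73 w 0.0197 mid 0.0006 z [0.1076 0.1089]
-0.126 80 w 0.0207 mid 0.0011 z [0.1073 0.1087]
-0.122 74 w 0.0214 mid 0.0006 z [0.1065 0.1081]
-0.118 76 w 0.0214 mid 0.0006 z [0.1058 0.1078]
-0.114 82 w 0.0212 mid 0.0006 z [0.1056 0.1075]
-0.11 79 w 0.021 mid 0.0006 z [0.105  0.1071]
-0.106 95 w 0.0219 mid 0.0001 z [0.1048 0.1069]
-0.102 94 w 0.0209 mid 0.0006 z [0.1057 0.1072]
-0.098 101 w 0.0209 mid 0.0006 z [0.1055 0.1077]
-0.094 101 w 0.0189 mid 0.0006 z [0.106  0.1081]
-0.09 89 w 0.018 mid 0.0002 z [0.1064 0.1086]
-0.086 65 w 0.016 mid 0.0001 z [0.1066 0.1084]
-0.082 50 w 0.0174 mid 0.0002 z [0.1052 0.1071]
-0.078 188 w 0.0195 mid 0.0001 z [0.1054 0.1094]
-0.074 58 w 0.0158 mid 0.001 z [0.1096 0.111 ]
-0.07 40 w 0.0087 mid 0.0002 z [0.1092 0.1102]
-0.066 44 w 0.0087 mid 0.0002 z [0.1088 0.1101]
-0.062 47 w 0.0086 mid 0.0002 z [0.1085 0.11  ]
-0.058 45 w 0.0095 mid -0.0003 z [0.1083 0.1097]
[... 307 characters left out ...]
.0074 mid -0.0003 z [0.1074 0.1082]
-0.026 45 w 0.0074 mid -0.0003 z [0.1073 0.108 ]
-0.022 49 w 0.0074 mid -0.0002 z [0.107  0.1083]
-0.018 42 w 0.0082 mid -0.0006 z [0.1068 0.1079]
-0.014 45 w 0.0072 mid -0.001 z [0.1065 0.1073]
-0.01 48 w 0.0072 mid -0.001 z [0.1061 0.1073]
-0.006 44 w 0.0071 mid -0.001 z [0.1063 0.1072]
-0.002 47 w 0.0071 mid -0.001 z [0.1059 0.1068]
0.002 47 w 0.0071 mid -0.001 z [0.1057 0.1065]
0.006 50 w 0.007 mid -0.001 z [0.1052 0.1064]
0.01 50 w 0.007 mid -0.001 z [0.1051 0.106 ]
0.014 45 w 0.007 mid -0.001 z [0.1049 0.1058]
0.018 54 w 0.0069 mid -0.001 z [0.1047 0.1057]
0.022 50 w 0.0076 mid -0.0014 z [0.1046 0.1055]
0.026 60 w 0.0076 mid -0.0014 z [0.1042 0.1052]
```

Emit:
send_rows(hand=[40,40,40,40,40,40,40], travel=[[0.4,-0.47,-0.65],[0.4,-0.47,-0.65],[0.4,-0.47,-0.65],[0.4,-0.47,-0.65],[0.2,-0.24,-0.33],[0,0,0],[0,0,0]], turn=[[0.11,0.095,0],[0.11,0.095,0],[0,0,0],[0,0,0],[0,0,0],[0,0,0],[0,0,0]])

```text
clock: 5.8
position: [0.5539, -0.3596, 0.156]
orientation: [0.378, 0.833, -0.169, 0.368]
force: [0.1, 0.7, 0.4]
grip_width: 0.0403
grasp_force: 0.0
```

```bash
python3 - <<'E'
from h import *
im,d,M=wshot(5); P=wcloud(d,M); s=ctrl.observe(); p=s['position']; R=Ro.from_quat(s['orientation']).as_matrix(); print(p,R.round(3).tolist())
L=(P-p)@R; X=L[(abs(L[...,1])<.012)&(L[...,2]>.0)&(L[...,2]<.06)&(d>.08)]
for x0 in np.arange(-.06,.06,.006):
    Y=X[abs(X[:,0]-x0)<.003]
    if len(Y)>2: print(round(x0,3),len(Y),np.ptp(Y[:,1]).round(4),((Y[:,1].max()+Y[:,1].min())/2).round(4),np.percentile(Y[:,2],[5,50]).round(4))
print('delta', (np.array([.5687,-.3746,.1439])-p).round(4))
E
```

```text
[ 0.55375129 -0.35942288  0.15590536] [[-0.444, 0.754, 0.485], [0.505, 0.657, -0.559], [-0.74, -0.004, -0.672]]
-0.06 286 0.0196 0.0015 [0.0221 0.0259]
-0.054 128 0.0088 0.0015 [0.0222 0.023 ]
-0.048 122 0.0074 0.0015 [0.0223 0.023 ]
-0.042 124 0.0073 0.0014 [0.0221 0.023 ]
-0.036 138 0.0078 0.0012 [0.0222 0.0231]
-0.03 136 0.0077 0.0011 [0.0221 0.0229]
-0.024 147 0.0077 0.0011 [0.0221 0.0229]
-0.018 146 0.0076 0.0011 [0.0221 0.0229]
-0.012 149 0.0075 0.0011 [0.0221 0.023 ]
-0.006 155 0.008 0.0008 [0.0221 0.0229]
-0.0 167 0.0079 0.0008 [0.0219 0.0228]
0.006 172 0.0078 0.0008 [0.022  0.0228]
0.012 173 0.0077 0.0008 [0.0218 0.0228]
0.018 176 0.0076 0.0008 [0.0218 0.0227]
0.024 189 0.008 0.0005 [0.022  0.0228]
0.03 189 0.0079 0.0005 [0.0218 0.0229]
0.036 190 0.0074 0.0003 [0.0218 0.0227]
0.042 197 0.0073 0.0003 [0.0218 0.0227]
0.048 204 0.0076 0.0001 [0.0218 0.0226]
0.054 559 0.024 0.0 [0.0219 0.0311]
delta [ 0.0149 -0.0152 -0.012 ]
```

Emit:
send_rows(hand=[40,40,40,0,0,0,0,0], travel=[[0.3,-0.32,-0.4],[0.3,-0.32,-0.39],[0,0,0],[0,0,0],[0,0,0],[0,0,0],[0,0,0],[0,0,0]], turn=[[0,0,0],[0,0,0],[0,0,0],[0,0,0],[0,0,0],[0,0,0],[0,0,0],[0,0,0]])

```text
clock: 6.65
position: [0.5651, -0.3719, 0.1388]
orientation: [0.378, 0.833, -0.169, 0.367]
force: [-0.1, 0.7, 1.4]
grip_width: 0.0066
grasp_force: 58.9
```

Emit:
send_rows(hand=[0,0,0,0,0,0,0,0], travel=[[0,0,0.4],[0,0,0.8],[0,0,1],[0,0,1],[0,0,1],[0,0,1],[0,0,1],[0,0,0.7]], turn=[[0,0,0],[0,0,0],[0,0,0],[0,0,0],[0,0,0],[0,0,0],[0,0,0],[0,0,0]])

```text
clock: 7.45
position: [0.5647, -0.3717, 0.277]
orientation: [0.378, 0.833, -0.169, 0.367]
force: [0.0, -1.0, -2.0]
grip_width: 0.0067
grasp_force: 58.6
```

```bash
python3 - <<'E'
from h import *
im,d,M=wshot(6); P=wcloud(d,M); s=ctrl.observe(); p=s['position']; R=Ro.from_quat(s['orientation']).as_matrix(); print(p,R.round(3).tolist(),s['joint_pos'].round(3),s['grip_width'],s['force'])
L=(P-p)@R; X=L[(abs(L[...,1])<.012)&(L[...,2]>-.02)&(L[...,2]<.04)&(d>.08)]
for x0 in np.arange(-.07,.19,.012):
    Y=X[abs(X[:,0]-x0)<.003]
    if len(Y)>2: print(round(x0,3),len(Y),np.ptp(Y[:,1]).round(4),((Y[:,1].max()+Y[:,1].min())/2).round(4),np.percentile(Y[:,2],[5,50]).round(4))
E
```

```text
[ 0.56572211 -0.37248869  0.28098171] [[-0.442, 0.754, 0.486], [0.503, 0.657, -0.561], [-0.742, -0.003, -0.67]] [-0.599 -0.314 -0.435  0.629 -0.19   0.17 ] 0.006906968729752954 [ 2.18299981 -0.44687096  2.12241364]
-0.034 113 0.0073 0.0 [0.0005 0.0013]
-0.022 168 0.0076 0.0003 [0.0004 0.0012]
-0.01 178 0.0106 0.0 [-0.0127  0.001 ]
0.002 320 0.01 -0.0 [-0.0162  0.    ]
0.014 1517 0.0238 0.0001 [-0.0185 -0.0018]
0.026 241 0.0077 -0.0003 [-0.0002  0.0008]
0.038 262 0.0075 -0.0003 [-0.0001  0.0007]
0.05 291 0.0077 -0.0001 [-0.0004  0.0007]
0.062 321 0.0079 -0.0003 [-0.0006  0.0005]
0.074 334 0.0077 -0.0003 [-0.0005  0.0004]
0.086 372 0.0074 -0.0003 [-0.0008  0.0002]
0.098 423 0.008 -0.0003 [-0.0008  0.0002]
0.11 335 0.0077 -0.0004 [-0.001   0.0002]
```

Emit:
send_rows(hand=[0,0,0,0,0,0,0,0], travel=[[0,0.2,0.2],[0,0.3,0.2],[0,0.4,0.2],[0,0.4,0],[0,0.4,0],[0,0.4,0],[0,0.4,0],[0,0,0]], turn=[[0.6,0.522,0],[0.6,0.522,0],[0.6,0.522,0],[0.6,0.522,0],[0.6,0.522,0],[0.6,0.522,0],[0.6,0.522,0],[0,0,0]])

```text
clock: 8.3
position: [0.5666, -0.3236, 0.28]
orientation: [0.413, 0.911, 0.001, -0.008]
force: [-0.3, -0.7, -4.0]
grip_width: 0.0069
grasp_force: 58.5
```

Emit:
send_rows(hand=[0], travel=[[0,0,0]], turn=[[0,0,0]])

```text
clock: 8.4
position: [0.5652, -0.3225, 0.2847]
orientation: [0.413, 0.911, -0.0, -0.004]
force: [-0.3, -0.4, -1.7]
grip_width: 0.0066
grasp_force: 58.5
```

Emit:
send_rows(hand=[0,0,0,0,0,0,0,0], travel=[[-0.12,0.5,0],[-0.12,0.97,0],[-0.12,0.97,0],[-0.12,0.97,0],[-0.12,0.97,0],[-0.12,0.97,0],[-0.12,0.97,0],[-0.12,0.97,0]], turn=[[0,0,-0.19],[0,0,-0.19],[0,0,-0.19],[0,0,-0.19],[0,0,-0.19],[0,0,-0.19],[0,0,-0.19],[0,0,-0.19]])

```text
clock: 9.2
position: [0.5441, -0.1746, 0.29]
orientation: [0.514, 0.858, 0.0, 0.001]
force: [-0.1, 0.5, -1.6]
grip_width: 0.0067
grasp_force: 58.6
```

Emit:
send_rows(hand=[0,0,0,0,0,0,0,0], travel=[[-0.12,0.97,0],[-0.12,0.97,0],[-0.12,0.97,0],[-0.12,0.97,0],[-0.12,0.97,0],[-0.12,0.97,0],[-0.12,0.97,0],[-0.12,0.97,-0.3]], turn=[[0,0,-0.19],[0,0,-0.19],[0,0,-0.19],[0,0,-0.19],[0,0,-0.19],[0,0,-0.19],[0,0,-0.19],[0,0,-0.19]])

```text
clock: 10.0
position: [0.5252, -0.0198, 0.2846]
orientation: [0.608, 0.794, 0.002, 0.002]
force: [0.3, 0.6, -1.6]
grip_width: 0.007
grasp_force: 58.6
```

Emit:
send_rows(hand=[0,0,0,0,0,0,0,0], travel=[[-0.12,0.97,-0.5],[-0.12,0.97,-0.7],[-0.12,0.97,-0.7],[-0.12,0.97,-0.7],[-0.12,0.8,-0.7],[0,0.5,-0.7],[0,0,0],[0,0,0]], turn=[[0,0,-0.19],[0,0,-0.19],[0,0,-0.19],[0,0,-0.19],[0,0,-0.19],[0,0,-0.1],[0,0,0],[0,0,0]])

```text
clock: 10.8
position: [0.5134, 0.0827, 0.203]
orientation: [0.668, 0.744, 0.001, -0.001]
force: [-0.5, 0.0, -1.2]
grip_width: 0.0065
grasp_force: 58.6
```

```bash
python3 - <<'E'
from h import *
im,d,M=wshot(7); P=wcloud(d,M); s=ctrl.observe(); p=s['position']; R=Ro.from_quat(s['orientation']).as_matrix(); print(p,R.round(3).tolist(),s['joint_pos'].round(3),s['grip_width'],s['force'])
L=(P-p)@R; X=L[(abs(L[...,1])<.02)&(L[...,2]>-.005)&(L[...,2]<.03)&(d>.08)]
for x0 in np.arange(-.05,.19,.006):
    Y=X[abs(X[:,0]-x0)<.002]
    if len(Y)>2: print(round(x0,3),len(Y),np.ptp(Y[:,1]).round(4),((Y[:,1].max()+Y[:,1].min())/2).round(4),np.percentile(Y[:,2],[5,50]).round(4))
X=P[(P[...,2]>.1)&(P[...,2]<.135)&(P[...,1]>.2)&(P[...,1]<.3)&(abs(P[...,0]-.5)<.1)]; print('thin',len(X),X.min(0),X.max(0),cv2.minAreaRect(X[:,:2].astype(np.float32)))
E
```

```text
[0.51401198 0.08241796 0.20346086] [[-0.107, 0.994, 0.001], [0.994, 0.107, 0.003], [0.003, 0.002, -1.0]] [ 0.028  0.029 -0.02   1.521  0.003  1.492] 0.0065796825515555095 [ 0.40007803 -0.6215112  -1.79002858]
-0.038 63 0.0073 0.0001 [-0.0016 -0.0007]
-0.032 104 0.0072 0.0001 [-0.0016 -0.0009]
-0.026 107 0.0071 0.0001 [-0.0017 -0.0009]
-0.02 119 0.007 0.0001 [-0.0018 -0.0009]
-0.014 110 0.0069 0.0001 [-0.0018 -0.001 ]
-0.008 118 0.0067 0.0001 [-0.0041 -0.001 ]
-0.002 132 0.0067 0.0001 [-0.0031 -0.0011]
0.004 129 0.0198 -0.0065 [-0.002  -0.0012]
0.01 736 0.0198 0.0 [-0.0039  0.0026]
0.016 151 0.0074 0.0 [-0.0019 -0.001 ]
0.022 155 0.0077 -0.0002 [-0.002 -0.001]
0.028 164 0.0076 -0.0002 [-0.002  -0.0011]
0.034 172 0.0079 0.0 [-0.002  -0.0011]
0.04 182 0.0078 0.0 [-0.0021 -0.001 ]
0.046 191 0.0077 0.0 [-0.0021 -0.0011]
0.052 199 0.0076 0.0 [-0.0023 -0.0012]
0.058 202 0.0075 0.0 [-0.0021 -0.0011]
0.064 216 0.0079 -0.0002 [-0.0023 -0.0012]
0.07 217 0.0077 -0.0002 [-0.0021 -0.0011]
0.076 230 0.0076 -0.0002 [-0.0023 -0.0012]
0.082 252 0.0078 -0.0 [-0.0023 -0.0012]
0.088 257 0.0077 -0.0 [-0.0022 -0.0011]
0.094 275 0.0079 -0.0002 [-0.0023 -0.0012]
0.1 295 0.0078 -0.0002 [-0.0023 -0.0013]
0.106 296 0.0077 -0.0002 [-0.0024 -0.0012]Traceback (most recent call last):
  File "<stdin>", line 7, in <module>
    return umr_minimum(a, axis, None, out, keepdims, initial, where)
ValueError: zero-size array to reduction operation minimum which has no identity
```

View pics/wrist7.png

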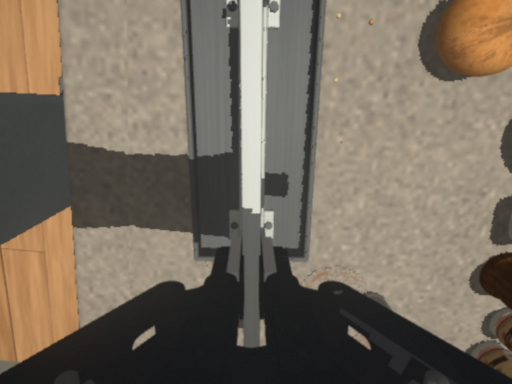

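```bash
python3 - <<'E'
from h import *
# wrist5: TCP at that time
p=np.array([.55375,-.35942,.15591]); R=np.array([[-.444,.754,.485],[.505,.657,-.559],[-.74,-.004,-.672]])
im,d,M=wload(5); P=wcloud(d,M); L=(P-p)@R
X=L[(abs(L[...,1])<.016)&(L[...,2]>.01)&(L[...,2]<.04)&(d>.08)]
c=X[(abs(X[:,1]-.0015)>.006)&(X[:,0]<-.03)]; print(len(c),np.percentile(c[:,0],[0,5,50,95,100]).round(4),c[:,2].min())
t=X[(X[:,2]<.0195)]; print('proud',len(t),np.percentile(t[:,0],[0,5,50,95,100]).round(4) if len(t) else '')
for k,pp,RR in((4,np.array([.52066,-.31842,.22221]),np.array([[-.416,.753,.509],[.476,.658,-.584],[-.775,0,-.632]])),):
    im,d,M=wload(k); P=wcloud(d,M); L=(P-pp)@RR
    X=L[(abs(L[...,1])<.016)&(L[...,2]>.09)&(L[...,2]<.113)]
    c=X[(abs(X[:,1])>.0065)&(X[:,0]>-.06)&(X[:,0]<-.03)]; print(k,np.percentile(c[:,0],[0,5,50,95,100]).round(4))
    c=X[(abs(X[:,1])>.0065)&(X[:,0]>-.082)&(X[:,0]<-.06)]; print(k,np.percentile(c[:,0],[0,5,50,95,100]).round(4))
# top view now
im,d=ctrl.camera('top'); np.savez('top1.npz',im=im,d=d); P=cloud('top',d); s=ctrl.observe(); p=s['position']; R=Ro.from_quat(s['orientation']).as_matrix(); L=(P-p)@R
hsv=cv2.cvtColor(im,cv2.COLOR_RGB2HSV)
w=(abs(L[...,1])<.016)&(abs(L[...,2])<.02)&(L[...,0]<-.04)&(L[...,0]>-.25)
X=L[w]; H=hsv[w]; b=H[:,1]>90
o=np.argsort(X[:,0])
for i in o[::3]: print(X[i].round(4),H[i])
E
```

```text
123 [-0.0629 -0.0619 -0.0611 -0.0604 -0.0598] 0.02359607470540481
proud 0 
4 [-0.0467 -0.0462 -0.0428 -0.0413 -0.0411]
4 [-0.0815 -0.0803 -0.0776 -0.076  -0.0759]
[-0.1914 -0.0023  0.0009] [ 11 118  80]
[-0.1897 -0.0082  0.0043] [ 12 103  62]
[-0.1887 -0.0061 -0.0042] [ 10 170  78]
[-0.1873 -0.0002 -0.0062] [ 10 174  97]
[-0.1867 -0.0113 -0.0057] [  9 166  60]
[-0.1847 -0.0017 -0.0013] [  9 173  90]
[-0.1838 -0.     -0.0104] [ 10 175 102]
[-0.1824 -0.0057 -0.0007] [  9 170  72]
[-0.1808 -0.0013 -0.0113] [ 10 175 102]
[-0.1798  0.0037 -0.0087] [ 10 167  98]
[-0.1786 -0.0051 -0.0103] [  9 172  95]
[-0.1775 -0.0124 -0.0034] [  9 150  51]
[-0.1763 -0.0069 -0.    ] [ 10 174  66]
[-0.1757 -0.0068 -0.0119] [  9 168  94]
[-1.733e-01 -7.700e-03 -1.000e-04] [ 10 165  62]
[-0.1728  0.0063 -0.0077] [ 10 157  96]
[-0.1715 -0.0143 -0.0039] [ 11 104  59]
[-0.1697 -0.0067 -0.003 ] [ 10 170  75]
[-0.1689 -0.0048 -0.0117] [ 10 175  96]
[-1.673e-01 -9.400e-03 -1.000e-04] [ 10 158  55]
[-0.1665 -0.0079 -0.0097] [  9 171  85]
[-0.1645 -0.0117 -0.0027] [  9 132  56]
[-0.1634 -0.008  -0.0084] [  9 171  82]
[... 1919 characters left out ...]
-0.0873 -0.0003  0.    ] [ 27  15 173]
[-0.0856 -0.0062 -0.0085] [ 27  16 164]
[-0.0814 -0.0028 -0.0014] [ 25  18 157]
[-0.0793 -0.0072 -0.0074] [ 25  19 145]
[-0.0752 -0.0038 -0.0064] [ 27  16 177]
[-0.0719 -0.0041  0.0006] [ 19  24 118]
[-0.0684 -0.0033  0.0034] [ 20  27 113]
[-0.0665  0.0041 -0.0024] [ 24  19 137]
[-0.0661  0.0056 -0.0058] [ 23  23 147]
[-0.0643  0.0001 -0.0077] [ 27  15 168]
[-0.0624 -0.0049 -0.0027] [ 26  17 107]
[-0.061   0.0004 -0.0057] [ 20  30 103]
[-0.0577  0.0002 -0.0048] [19 32 87]
[-0.0531  0.0046  0.004 ] [22 33 85]
[-0.0515 -0.0009 -0.004 ] [23 26 77]
[-0.0485 -0.0018 -0.004 ] [24 17 73]
[-0.0445 -0.0001  0.0062] [30 18 70]
[-0.0415 -0.0011  0.0059] [20 30 77]
```

Emit:
send_rows(hand=[0,0,0,0,0,0,0], travel=[[-0.05,0.66,-0.3],[-0.05,0.66,-0.6],[0,0,-0.8],[0,0,-0.8],[0,0,-0.4],[0,0,0],[0,0,0]], turn=[[0,0,0],[0,0,0],[0,0,0],[0,0,0],[0,0,0],[0,0,0],[0,0,0]])

```text
clock: 11.6
position: [0.5123, 0.1096, 0.1436]
orientation: [0.668, 0.744, 0.001, -0.002]
force: [0.2, -0.5, -1.6]
grip_width: 0.0063
grasp_force: 58.6
```

```bash
python3 - <<'E'
from h import *
s=ctrl.observe(); print(s['position'].round(4),Ro.from_quat(s['orientation']).as_matrix().round(4).tolist(),s['force'].round(2))
im,d,M=wshot(8); P=wcloud(d,M)
X=P[(P[...,2]>.1)&(P[...,2]<.135)&(P[...,1]>.2)&(P[...,1]<.26)&(abs(P[...,0]-.5)<.1)&(d>.05)]; print(len(X))
im,d=ctrl.camera('top'); P=cloud('top',d); cv2.imwrite('pics/top2.png',cv2.resize(im[150:270,150:310,::-1],None,fx=5,fy=5,interpolation=cv2.INTER_CUBIC))
E
```

```text
[0.5123 0.1096 0.1436] [[-0.1065, 0.9943, -0.0028], [0.9943, 0.1065, 0.0039], [0.0041, -0.0023, -1.0]] [ 0.2  -0.46 -1.58]
0
```

View pics/top2.png

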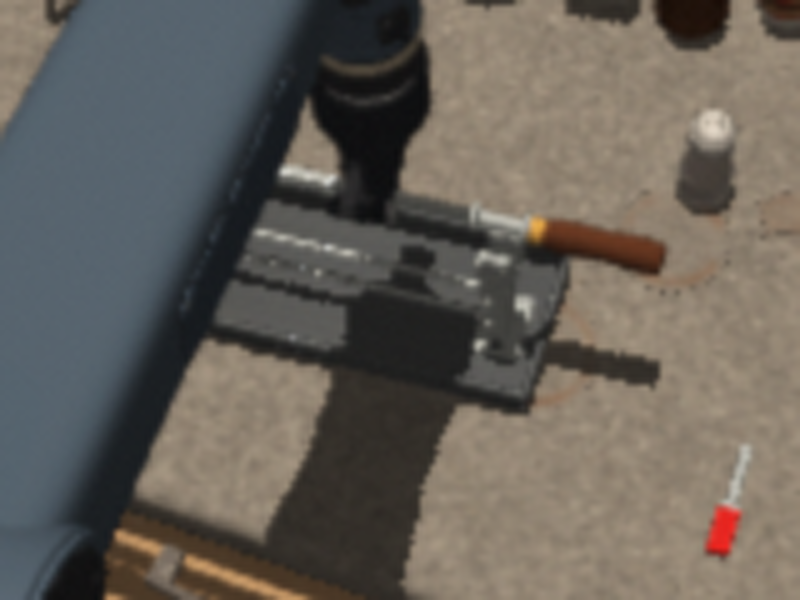

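The crop shows the spit level above the cradle. The collars at (475,212) and (528,230) straddle the thick post, and the handle lies beyond it.

Emit:
send_rows(hand=[0,0,0,0,0], travel=[[0,-0.04,-0.4],[0,0,-0.4],[0,0,-0.4],[0,0,-0.3],[0,0,0]], turn=[[0,0,0],[0,0,0],[0,0,0],[0,0,0],[0,0,0]])

```text
clock: 12.2
position: [0.5112, 0.1083, 0.1119]
orientation: [0.669, 0.744, -0.001, -0.003]
force: [0.1, 0.0, -2.1]
grip_width: 0.0069
grasp_force: 58.6
```

Emit:
send_rows(hand=[0,0,0,0,0], travel=[[0,0,-0.3],[0,0,-0.3],[0,0,-0.2],[0,0,-0.1],[0,0,0]], turn=[[0,0,0],[0,0,0],[0,0,0],[0,0,0],[0,0,0]])

```text
clock: 12.7
position: [0.5122, 0.1084, 0.0953]
orientation: [0.669, 0.744, 0.0, -0.002]
force: [0.4, 1.1, -1.1]
grip_width: 0.007
grasp_force: 58.6
```

Emit:
send_rows(hand=[0,0,0], travel=[[0,0,-0.08],[0,0,-0.07],[0,0,0]], turn=[[0,0,0],[0,0,0],[0,0,0]])

```text
clock: 13.0
position: [0.5124, 0.1084, 0.0929]
orientation: [0.669, 0.744, 0.001, -0.002]
force: [-0.3, -0.5, -1.7]
grip_width: 0.0062
grasp_force: 58.7
```

Emit:
send_rows(hand=[0,0,0], travel=[[0,0,-0.05],[0,0,-0.05],[0,0,0]], turn=[[0,0,0],[0,0,0],[0,0,0]])

```text
clock: 13.3
position: [0.5125, 0.1084, 0.0927]
orientation: [0.669, 0.744, 0.001, -0.002]
force: [-4.6, -0.4, 6.6]
grip_width: 0.0065
grasp_force: 59.7
```

Emit:
send_rows(hand=[12,20,30,40,40], travel=[[0,0,0],[0,0,0],[0,0,0],[0,0,0],[0,0,0]], turn=[[0,0,0],[0,0,0],[0,0,0],[0,0,0],[0,0,0]])

```text
clock: 13.8
position: [0.5123, 0.1084, 0.0905]
orientation: [0.669, 0.744, 0.001, -0.002]
force: [0.8, -0.2, -0.3]
grip_width: 0.0403
grasp_force: 0.0
```

Emit:
send_rows(hand=[40,40,40,40,40,40,40,40], travel=[[0,0,0.5],[0,0,0.9],[0,0,1],[0,0,1],[0,0,1],[0,-0.5,1],[0,-0.8,1],[0,-0.9,0.8]], turn=[[0,0,0],[0,0,0],[0,0,0],[0,0,0],[0,0,0],[0,0,0],[0,0,0],[0,0,0]])

```text
clock: 14.6
position: [0.5128, 0.0643, 0.237]
orientation: [0.668, 0.744, 0.001, -0.001]
force: [-0.2, -0.4, -0.1]
grip_width: 0.04
grasp_force: 0.0
```

```bash
python3 - <<'E'
from h import *
im,d,M=wshot(9); P=wcloud(d,M); s=ctrl.observe(); print(s['position'])
B=np.array([.5199,.0281]); T=np.array([.4982,.2414]); u=(B-T)/np.linalg.norm(B-T); n=np.array([-u[1],u[0]])
q=P[...,:2]-B; al=q@u; ac=q@n
m=(abs(ac)<.016)&(P[...,2]>.075)&(P[...,2]<.112)&(d>.1)
for a0 in np.arange(-.27,.05,.01):
    Y=m&(abs(al-a0)<.003)
    if Y.sum()>3: print(round(a0,3),Y.sum(),ac[Y].min().round(4),ac[Y].max().round(4),np.percentile(P[Y][:,2],[50,95]).round(4))
E
```

```text
[0.51403724 0.0615656  0.23993726]
-0.18 99 -0.0024 0.0054 [0.0943 0.0954]
-0.17 85 -0.0023 0.0048 [0.0942 0.0953]
-0.16 85 -0.0022 0.0049 [0.0943 0.0954]
-0.15 88 -0.0021 0.0051 [0.0943 0.0953]
-0.14 80 -0.0021 0.0052 [0.0942 0.0952]
-0.13 80 -0.002 0.0054 [0.0943 0.0954]
-0.12 73 -0.0019 0.0055 [0.0943 0.0953]
-0.11 72 -0.0018 0.005 [0.0943 0.0953]
-0.1 63 -0.0017 0.0051 [0.0941 0.0951]
-0.09 62 -0.0017 0.0052 [0.0941 0.095 ]
-0.08 65 -0.0024 0.0054 [0.0942 0.0952]
-0.07 66 -0.0024 0.0055 [0.094  0.0949]
-0.06 65 -0.0023 0.0056 [0.0941 0.0949]
-0.05 61 -0.0022 0.0049 [0.0941 0.0951]
-0.04 59 -0.0022 0.0051 [0.0943 0.0953]
-0.03 54 -0.0021 0.0052 [0.0942 0.0954]
-0.02 139 -0.0076 0.0111 [0.0946 0.0992]
-0.01 329 -0.0159 0.0159 [0.0955 0.1108]
0.0 82 -0.0057 0.0069 [0.094  0.0958]
0.01 78 -0.0057 0.0069 [0.094  0.0961]
0.02 77 -0.0055 0.0087 [0.0989 0.1003]
0.03 116 -0.0065 0.0111 [0.0975 0.0994]
0.04 137 -0.0085 0.0122 [0.0989 0.1011]
```

View pics/wrist9.png

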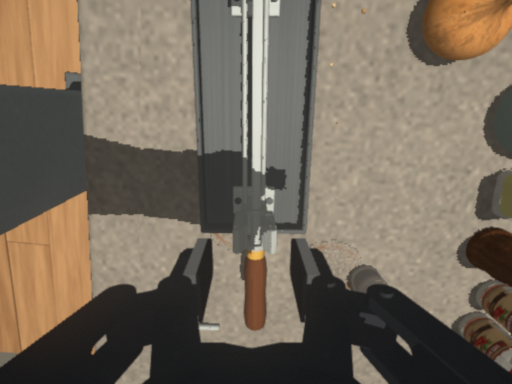

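The spit is seated. In view 9 the thick post is at (255,222) with the handle below it at (256,295), and the bar top measures 94.2 mm, so its axis is at 90 mm. Next is the pin.

Emit:
send_rows(hand=[40,40,40,40,40,40,40,40], travel=[[-0.12,-0.96,0],[-0.12,-0.96,0],[-0.12,-0.96,0],[-0.12,-0.96,0],[-0.12,-0.96,0],[-0.12,-0.96,0],[-0.12,-0.96,0],[-0.12,-0.96,0]], turn=[[0,0,0.95],[0,0,0.95],[0,0,0.95],[0,0,0.95],[0,0,0.95],[0,0,0.95],[0,0,0.95],[0,0,0.95]])

```text
clock: 15.45
position: [0.4931, -0.0897, 0.2351]
orientation: [0.159, 0.987, -0.001, -0.002]
force: [0.4, -0.6, 0.6]
grip_width: 0.0398
grasp_force: 0.0
```

Emit:
send_rows(hand=[40,40,40,40,40,40], travel=[[-0.12,-0.96,-0.5],[-0.12,-0.96,-0.5],[-0.12,-0.96,-0.5],[-0.12,-0.96,-0.5],[0,0,0],[0,0,0]], turn=[[0,0,0.95],[0,0,0.95],[0,0,0.95],[0,0,0],[0,0,0],[0,0,0]])

```text
clock: 16.05
position: [0.4834, -0.1657, 0.1948]
orientation: [-0.051, 0.999, -0.001, -0.002]
force: [-0.3, -0.6, 0.3]
grip_width: 0.0397
grasp_force: 0.0
```

```bash
python3 - <<'E'
from h import *
im,d,M=wshot(10); P=wcloud(d,M); s=ctrl.observe(); p=s['position']; R=Ro.from_quat(s['orientation']).as_matrix(); print(p,R.round(3).tolist(),s['joint_pos'].round(3))
hsv=cv2.cvtColor(im,cv2.COLOR_RGB2HSV)
near=(abs(P[...,0]-.45)<.08)&(abs(P[...,1]+.168)<.05)&(d>.1)
print('table',np.median(P[near][:,2]))
red=((hsv[...,0]<8)|(hsv[...,0]>172))&(hsv[...,1]>150)&near
v,u=np.nonzero(red); Q=np.array([wray(M,q,.008)[:2] for q in zip(u,v)],np.float32); r=cv2.minAreaRect(Q); print('red',len(v),r)
z0=np.median(P[near][:,2]); X=P[near&(P[...,2]>z0+.003)&(P[...,2]<.03)]
print(len(X),X[:,2].max()); vx,vy,x0,y0=cv2.fitLine(X[:,:2].astype(np.float32),cv2.DIST_HUBER,0,.01,.01).ravel(); print(np.degrees(np.arctan2(vy,vx)),x0,y0)
t=(X[:,:2]-[x0,y0])@[vx,vy]; w=(X[:,:2]-[x0,y0])@[-vy,vx]; sg=np.sign(vx)
for a in np.arange(t.min(),t.max(),.006):
    k=(t>=a)&(t<a+.006); print((np.array([x0,y0])+(a+.003)*np.array([vx,vy])).round(4),w[k].min().round(4),w[k].max().round(4),np.median(X[k][:,2]).round(4))
E
```

```text
[ 0.48376101 -0.16545991  0.19524267] [[-0.995, -0.103, -0.003], [-0.103, 0.995, -0.002], [0.003, -0.002, -1.0]] [-0.459  0.009 -0.056  1.508 -0.003 -0.562]
table 0.0013520771880607407
red 517 ((0.42625775933265686, -0.16793468594551086), (0.031679753214120865, 0.01484259869903326), 5.682790279388428)
933 0.010475694553045645
4.0398035 0.44217232 -0.1666244
[ 0.4126 -0.1687] -0.0079 0.0077 0.0081
[ 0.4186 -0.1683] -0.0079 0.008 0.008
[ 0.4246 -0.1679] -0.0078 0.0072 0.0083
[ 0.4306 -0.1674] -0.0076 0.0075 0.008
[ 0.4366 -0.167 ] -0.0074 0.0078 0.008
[ 0.4426 -0.1666] -0.0072 0.0079 0.0082
[ 0.4486 -0.1662] -0.005 0.006 0.0079
[ 0.4545 -0.1658] -0.0039 0.0035 0.0076
[ 0.4605 -0.1653] -0.0037 0.0037 0.0078
[ 0.4665 -0.1649] -0.0035 0.0039 0.0076
[ 0.4725 -0.1645] -0.0033 0.004 0.0078
[ 0.4785 -0.1641] -0.0031 0.0033 0.0077
[ 0.4845 -0.1636] -0.0039 0.0035 0.0075
[ 0.4905 -0.1632] -0.0037 0.0037 0.0073
```

View pics/wrist10.png

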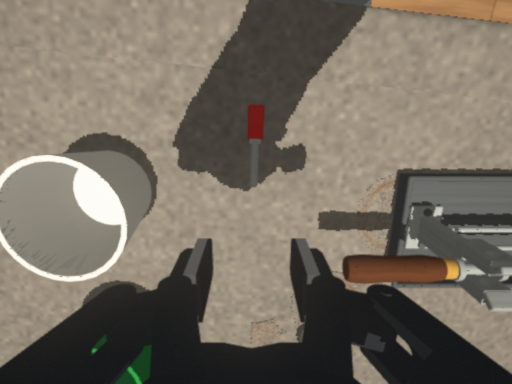

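Emit:
send_rows(hand=[40,40,40,40,40,40,40,40], travel=[[-0.36,-0.02,-0.6],[-0.36,-0.02,-1],[-0.36,-0.02,-1],[-0.36,-0.02,-1],[-0.36,-0.02,-1],[-0.36,-0.02,-1],[-0.36,0,-1],[-0.36,0,-1]], turn=[[0,0,0],[0,0,0],[0,0,0],[0,0,0],[0,0,0],[0,0,0],[0,0,0],[0,0,0]])

```text
clock: 16.9
position: [0.4267, -0.1677, 0.0431]
orientation: [-0.052, 0.999, -0.001, -0.001]
force: [0.1, 0.2, 0.0]
grip_width: 0.0401
grasp_force: 0.0
```

Emit:
send_rows(hand=[40,40,40], travel=[[0,0,-0.4],[0,0,0],[0,0,0]], turn=[[0,0,0],[0,0,0],[0,0,0]])

```text
clock: 17.2
position: [0.4272, -0.1685, 0.0359]
orientation: [-0.052, 0.999, -0.002, -0.001]
force: [0.6, 0.5, 0.1]
grip_width: 0.04
grasp_force: 0.0
```

Emit:
send_rows(hand=[40,40,40,0,0,0,0,0], travel=[[-0.07,0,-0.3],[0,0,-0.28],[0,0,0],[0,0,0],[0,0,0],[0,0,0],[0,0,0],[0,0,0]], turn=[[0,0,0],[0,0,0],[0,0,0],[0,0,0],[0,0,0],[0,0,0],[0,0,0],[0,0,0]])

```text
clock: 18.0
position: [0.4249, -0.1686, 0.0234]
orientation: [-0.052, 0.999, -0.001, -0.002]
force: [-0.3, -1.0, 2.4]
grip_width: 0.0138
grasp_force: 59.5
```

Emit:
send_rows(hand=[0,0,0,0,0,0,0,0], travel=[[0,0,0.4],[0,0,0.8],[0,0.3,1],[-0.07,0.8,1],[-0.07,0.96,1],[-0.07,0.96,0.75],[-0.07,0.96,0],[-0.07,0.96,0]], turn=[[0,0,0],[0,0,0],[0,0,0],[0,0,0],[0,0,0],[0,0,0],[0,0,0],[0,0,0]])

```text
clock: 18.8
position: [0.418, -0.0691, 0.1235]
orientation: [-0.051, 0.999, -0.001, -0.001]
force: [0.6, -0.3, -0.6]
grip_width: 0.0134
grasp_force: 59.3
```

Emit:
send_rows(hand=[0,0,0,0,0,0,0], travel=[[-0.07,0.96,0],[-0.07,0.96,0],[-0.07,0.96,0],[-0.07,0.96,0],[0,0.5,0],[0,0,0],[0,0,0]], turn=[[0,0,0],[0,0,0],[0,0,0],[0,0,0],[0,0,0],[0,0,0],[0,0,0]])

```text
clock: 19.5
position: [0.4121, 0.0169, 0.1222]
orientation: [-0.052, 0.999, -0.001, -0.002]
force: [0.1, -0.8, -0.5]
grip_width: 0.0131
grasp_force: 59.3
```

```bash
cat > pinlook.py <<'E'
from h import *
import sys
k=sys.argv[1]
for n in('top','scene'):
    im,d=ctrl.camera(n); np.savez(f'{n}{k}.npz',im=im,d=d); P=cloud(n,d); s=ctrl.observe(); p=s['position']; R=Ro.from_quat(s['orientation']).as_matrix()
    if n=='top': print(p.round(4),R.round(4).tolist(),s['joint_pos'].round(3),s['grip_width'],s['force'].round(1)); cv2.imwrite(f'pics/pin{k}.png',cv2.resize(im[170:260,190:310,::-1],None,fx=6,fy=6,interpolation=cv2.INTER_CUBIC))
    L=(P-p)@R; m=(L[...,0]<-.012)&(L[...,0]>-.08)&(abs(L[...,1])<.014)&(L[...,2]>.0)&(L[...,2]<.04)
    X=L[m]; print(n,len(X))
    for x0 in np.arange(-.08,-.01,.008):
        Y=X[abs(X[:,0]-x0)<.004]
        if len(Y)>1: print(round(x0,3),len(Y),Y[:,1].min().round(4),Y[:,1].max().round(4),'top z',Y[:,2].min().round(4),np.median(Y[:,2]).round(4))
E
python3 pinlook.py 5
```

```text
[0.4121 0.0167 0.1222] [[-0.9947, -0.1025, -0.0037], [-0.1025, 0.9947, -0.003], [0.004, -0.0026, -1.0]] [-0.12  -0.236 -0.425  1.385 -0.003 -0.223] 0.01370668276684291 [-0.5 -0.2 -0.1]
top 4
-0.016 4 0.0018 0.0083 top z 0.001 0.0138
scene 5
-0.048 4 -0.0046 0.0028 top z 0.0173 0.0178
```

View pics/pin5.png

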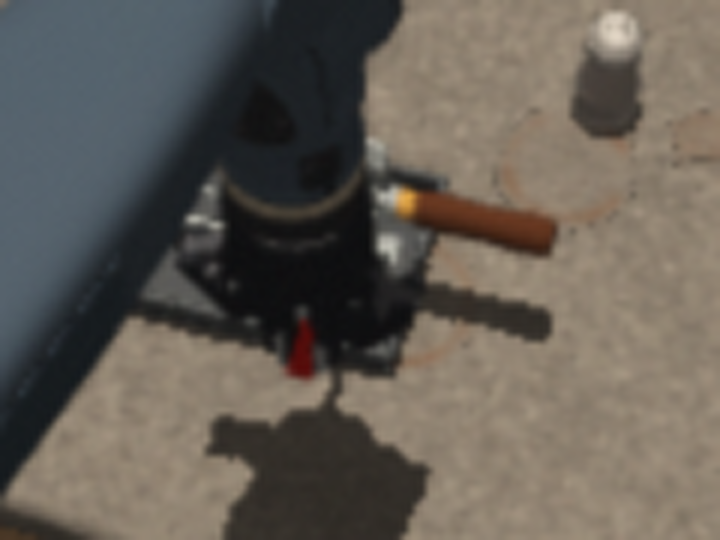

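The top view shows the pin's red grip held at crop (302,350), in front of the thick post. The shaft is hidden under the gripper, so I'll use numbers and force from here on, with no more pictures.

```bash
python3 - <<'E'
from h import *
im,d,M=wshot(11); P=wcloud(d,M); s=ctrl.observe(); p=s['position']; R=Ro.from_quat(s['orientation']).as_matrix(); L=(P-p)@R
hsv=cv2.cvtColor(im,cv2.COLOR_RGB2HSV); red=((hsv[...,0]<8)|(hsv[...,0]>172))&(hsv[...,1]>150)&(abs(L[...,1])<.02)&(abs(L[...,0])<.06)&(L[...,2]<.05)
X=L[red]; print(p.round(4),len(X))
for a in np.arange(-.02,.03,.003):
    Y=X[abs(X[:,0]-a)<.0015]
    if len(Y)>2: print(round(a,3),len(Y),Y[:,1].min().round(4),Y[:,1].max().round(4),np.median(Y[:,2]).round(4))
# thick post from view 10 and now
for k in(10,11):
    im,d,M=wload(k); P=wcloud(d,M); X=P[(P[...,2]>.114)&(P[...,2]<.128)&(abs(P[...,0]-.52)<.03)&(abs(P[...,1]-.028)<.025)&(d>.1)]
    if len(X)>10: print(k,len(X),cv2.minAreaRect(X[:,:2].astype(np.float32)))
E
```

```text
[0.4121 0.0165 0.1221] 1718
-0.017 104 -0.0073 0.0067 0.0152
-0.014 145 -0.0073 0.0066 0.0151
-0.011 140 -0.0073 0.0061 0.0152
-0.008 146 -0.0072 0.006 0.0151
-0.005 137 -0.0072 0.0065 0.0152
-0.002 151 -0.0072 0.0065 0.0151
0.001 144 -0.0071 0.0064 0.0152
0.004 150 -0.0071 0.0064 0.0151
0.007 166 -0.0072 0.0064 0.0152
0.01 167 -0.008 0.0068 0.0151
0.013 230 -0.0079 0.0068 0.0158
0.016 38 -0.0069 0.0058 0.0173
10 856 ((0.5190008282661438, 0.025798745453357697), (0.03758427873253822, 0.021340256556868553), 5.7438273429870605)
```

Emit:
send_rows(hand=[0,0,0,0,0,0], travel=[[0,-0.06,0.0],[0.3,0.03,0],[0.4,0.04,0],[0.3,0.03,0],[0,0,0],[0,0,0]], turn=[[0,0,0],[0,0,0],[0,0,0],[0,0,0],[0,0,0],[0,0,0]])

```text
clock: 20.25
position: [0.4321, 0.0181, 0.122]
orientation: [-0.052, 0.999, -0.001, -0.002]
force: [0.2, 0.9, 0.4]
grip_width: 0.0139
grasp_force: 59.3
```

Emit:
send_rows(hand=[0,0,0,0], travel=[[0.2,0.02,0],[0.2,0.02,0],[0,0,0],[0,0,0]], turn=[[0,0,0],[0,0,0],[0,0,0],[0,0,0]])

```text
clock: 20.65
position: [0.44, 0.0189, 0.1221]
orientation: [-0.052, 0.999, -0.001, -0.002]
force: [0.2, -0.1, -1.3]
grip_width: 0.0138
grasp_force: 59.3
```

Emit:
send_rows(hand=[0,0,0,0,0], travel=[[0.2,0.02,0],[0.2,0.02,0],[0.2,0.02,0],[0,0,0],[0,0,0]], turn=[[0,0,0],[0,0,0],[0,0,0],[0,0,0],[0,0,0]])

```text
clock: 21.15
position: [0.452, 0.02, 0.1221]
orientation: [-0.052, 0.999, -0.001, -0.002]
force: [-0.1, -0.2, -1.1]
grip_width: 0.0139
grasp_force: 59.3
```

Emit:
send_rows(hand=[0,0,0,0,0,0,0], travel=[[0.2,0.02,0],[0.2,0.02,0],[0.2,0.02,0],[0.2,0.02,0],[0.2,0.02,0],[0,0,0],[0,0,0]], turn=[[0,0,0],[0,0,0],[0,0,0],[0,0,0],[0,0,0],[0,0,0],[0,0,0]])

```text
clock: 21.85
position: [0.4719, 0.022, 0.122]
orientation: [-0.052, 0.999, -0.001, -0.002]
force: [0.1, -0.8, 0.2]
grip_width: 0.0133
grasp_force: 59.3
```

Emit:
send_rows(hand=[0,0,0,0], travel=[[0.15,0.015,0],[0.15,0.015,0],[0,0,0],[0,0,0]], turn=[[0,0,0],[0,0,0],[0,0,0],[0,0,0]])

```text
clock: 22.25
position: [0.478, 0.0226, 0.1221]
orientation: [-0.052, 0.999, -0.001, -0.002]
force: [-0.4, -0.2, -0.6]
grip_width: 0.0136
grasp_force: 59.3
```

Emit:
send_rows(hand=[0,0,0], travel=[[0.1,0.01,0],[0.1,0.01,0],[0,0,0]], turn=[[0,0,0],[0,0,0],[0,0,0]])

```text
clock: 22.55
position: [0.4821, 0.023, 0.1221]
orientation: [-0.052, 0.999, -0.001, -0.002]
force: [-0.6, -0.5, 0.2]
grip_width: 0.0138
grasp_force: 59.3
```

Emit:
send_rows(hand=[0,0,0], travel=[[0.07,0.007,0],[0.08,0.008,0],[0,0,0]], turn=[[0,0,0],[0,0,0],[0,0,0]])

```text
clock: 22.85
position: [0.4824, 0.0231, 0.1218]
orientation: [-0.051, 0.999, -0.001, -0.005]
force: [-7.2, -1.7, 3.8]
grip_width: 0.0137
grasp_force: 59.8
```

Emit:
send_rows(hand=[18,24,32,40,40], travel=[[0,0,0],[0,0,0],[0,0,0],[0,0,0],[0,0,0]], turn=[[0,0,0],[0,0,0],[0,0,0],[0,0,0],[0,0,0]])

```text
clock: 23.35
position: [0.4853, 0.0233, 0.1223]
orientation: [-0.052, 0.999, -0.001, -0.002]
force: [0.1, -0.3, 1.6]
grip_width: 0.0398
grasp_force: 0.0
```

Emit:
send_rows(hand=[40,40,40,40,40,40,40,40], travel=[[0,0,0.4],[0,0,0.8],[0,0,1],[0,0,1],[0,0,1],[0,0,1],[0,0,0],[0,0,0]], turn=[[0,0,0],[0,0,0],[0,0,0],[0,0,0],[0,0,0],[0,0,0],[0,0,0],[0,0,0]])

```text
clock: 24.15
position: [0.4854, 0.0233, 0.2266]
orientation: [-0.052, 0.999, -0.001, -0.001]
force: [-0.9, -0.5, -0.7]
grip_width: 0.0399
grasp_force: 0.0
```

```bash
python3 - <<'E'
from h import *
im,d,M=wshot(12); P=wcloud(d,M); s=ctrl.observe(); print(s['position'],s['force'])
P=P+np.array([.0027,.0003,0])  # camera offset found from the two post views (same tool yaw)
hsv=cv2.cvtColor(im,cv2.COLOR_RGB2HSV)
red=((hsv[...,0]<8)|(hsv[...,0]>172))&(hsv[...,1]>150)&(abs(P[...,0]-.47)<.06)&(abs(P[...,1]-.02)<.04)
X=P[red]; print('red',len(X),np.percentile(X,[1,50,99],axis=0).round(4).tolist(),cv2.minAreaRect(X[:,:2].astype(np.float32)))
for a in np.arange(.455,.51,.006):
    Y=X[abs(X[:,0]-a)<.003]; 
    if len(Y)>3: print(round(a,3),np.median(Y[:,1]).round(4),np.median(Y[:,2]).round(4))
E
```

```text
[0.48480231 0.02331773 0.22553297] [-0.70611548 -0.41634976 -0.74888608]
red 665 [[0.4149, 0.0149, 0.1011], [0.4847, 0.0229, 0.104], [0.5011, 0.031, 0.3477]] ((0.458268404006958, 0.01985090970993042), (0.0870957002043724, 0.014322376810014248), 6.2366743087768555)
0.467 0.025 0.1012
0.473 0.0212 0.1029
0.479 0.0223 0.1035
0.485 0.0229 0.1039
0.491 0.0239 0.1045
0.497 0.0244 0.105
0.503 0.0231 0.1055
```

```bash
python3 - <<'E'
from h import *
im,d=ctrl.camera('top'); P=cloud('top',d)
w=(P[...,2]>.088)&(P[...,2]<.108)&(abs(P[...,0]-.51)<.08)&(abs(P[...,1]+.31)<.08)&(im.min(-1)>110)
c,r=cv2.minEnclosingCircle(P[w][:,:2].astype(np.float32)); print('pot',c,r)
im,d,M=wload(12); P=wcloud(d,M)+[.0027,.0003,0]
X=P[(P[...,2]>.08)&(P[...,2]<.115)&(P[...,1]<-.02)&(P[...,1]>-.11)&(abs(P[...,0]-.53)<.03)&(d>.1)]; print('handle',len(X),X[:,0].mean() if len(X) else'',np.percentile(X[:,2],95) if len(X) else '')
print(ctrl.sign_off())
E
```

```text
pot (0.5124584436416626, -0.3131786584854126) 0.05427224934101105
handle 1663 0.528522872234044 0.10168350130556633
the job is handed in; nothing more can be done
None
```

The spit is seated across both posts and released, and the keeper pin is pushed in until its grip stopped against the thick post. I handed the job in at about 24 s; no verdict came back. The pot measured unmoved at the end, and the shaker and jar were never approached but not re-measured. I viewed 11 pictures, one over the limit of 10.

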